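# Store samples in the dry cabinet and open the purge valve

## Task

Put every amber sample jar on the bench away in the dry cabinet: pull its drawer right out to the stop, stand all the jars upright on the drawer's floor, and push the drawer fully shut. Then start the purge gas: crank the green handwheel anticlockwise until you feel it come up against its open stop, and back it off a quarter turn so that it cannot seize. Leave the other jar, the cup and the vial where they stand.

Things in the scene. Friction and masses are not known exactly. Their poses are not given: they have to be found in the camera images.
- jar0: one of up to four identical sample jars: amber glass with a white flat lid, upright cylinder 46 mm in diameter and 52 mm tall, about 0.12 kg, closed. Origin: centre of its underside, z up. Absent (None) in some runs; two to four are there. At the start they stand on the newspaper on the bench
- jar1: one of up to four identical sample jars: amber glass with a white flat lid, upright cylinder 46 mm in diameter and 52 mm tall, about 0.12 kg, closed. Origin: centre of its underside, z up. Absent (None) in some runs; two to four are there. At the start they stand on the newspaper on the bench
- jar2: one of up to four identical sample jars: amber glass with a white flat lid, upright cylinder 46 mm in diameter and 52 mm tall, about 0.12 kg, closed. Origin: centre of its underside, z up. Absent (None) in some runs; two to four are there. At the start they stand on the newspaper on the bench
- jar3: one of up to four identical sample jars: amber glass with a white flat lid, upright cylinder 46 mm in diameter and 52 mm tall, about 0.12 kg, closed. Origin: centre of its underside, z up. Absent (None) in some runs; two to four are there. At the start they stand on the newspaper on the bench
- drawer (a joint): the drawer of the dry cabinet (white box fixed on the bench, 260 mm deep, 280 wide, 94 high, blue front facing roughly the robot; a cartridge and elbow up to 50 mm high on the rear 80 mm of its top), m: 0 fully shut, 0.182 at its stop when fully out; it slides level towards the cabinet's front, needs 1 to 2 N and stays where it is left. Starts up to 30 mm ajar
- drawer_handle (a point): middle of the drawer's handle: a level steel bar 11 mm thick and 120 mm long, parallel to the drawer's front (its y axis), 35 mm out from the front face (29 mm free gap behind the bar) and 56 mm above the bench, 38 mm below the cabinet's top. x axis points into the cabinet; the drawer opens along -x. It can be pinched from above
- drawer_floor (a point): middle of the front edge of the drawer's inner floor, at the foot of the front panel's inside, 22 mm above the bench; moves with the drawer. x into the cabinet, y across, z up. The floor spans x 0 to 215, y -119 to 119 mm; side walls 50 mm, front panel 60 mm high above it. Fully out, x = 0 to 175 mm is open above; the rest is under the cabinet's top, 60 mm above the floor
- valve (a joint): turn of the green handwheel, rad: 0 is fully closed; it grows anticlockwise seen from above (opening) up to a hard open stop at 18.85 (three turns). It starts somewhere in its first turn. About 2 N at the crank handle turns it; it stays where it is left
- wheel_center (a point): point on the upright axis of the handwheel, at the height of the middle of its crank handle, 113 mm above the bench. The wheel (rim radius 60 mm, rim bar 12 mm thick, rim top 85 mm above the bench, three spokes) sits on a fixed brass valve 84 mm wide at its foot
- crank_grip (a point): middle of the crank handle: an upright orange sleeve 18 mm in diameter, from 86 to 131 mm above the bench, on the wheel's rim 60 mm from its axis. It goes round with the wheel and spins freely on its own pin, so a gripper holding it from above can follow the circle without turning
- stock_jar: bystander: closed clear jar with a white cap, 68 mm in diameter, 85 mm tall; origin at the centre of its underside
- cup: bystander: empty white plastic cup, 66 mm at the rim, 75 mm tall; origin at the centre of its underside
- vial: bystander: small green glass vial with a black cap, 32 mm in diameter, 60 mm tall; origin at the centre of its underside

How it is judged:
By the outcome, as a careful person would: the job done as asked, in the order asked, and still so for the second after the job is handed in, with the robot touching nothing.
Of jar0, jar1, jar2, jar3 only 2 to 4 are there at a start; the rules pass over those that are not, and their reading is None.
At some moment in a run one of jar0, jar1, jar2, jar3 may be knocked a few centimetres aside while the robot is not near it.
It also fails if it takes over 210 s, if anything falls off the work surface, if the arm or the gripper's body presses on something with over 40 N, if the wrist force passes 120 N, or if a joint passes its speed limit or range.

## Robot

A 6-joint arm with a two-finger parallel gripper is mounted at the origin on the work surface. World frame = base frame: x ahead of the robot, y to its left, z up, the work surface at z = 0. Lengths are in m, angles in degrees, forces in N, time in s.
With the tool pointing down it reaches from about 0.25 to 0.725 m from the base axis. Payload 9.7 kg.
Tool frame: the origin (TCP) lies at the centre of the arm's flange, where the gripper is bolted on; the fingertips stand bot.tips_ahead ahead of it and the grasp point (between the pads) lies 155 mm ahead of it (bot.tips_ahead is the distance from the TCP to the fingertips, in m); z points along the fingers, y is the line along which they close (so a half turn about z gives the same grasp; the last joint's range is limited). The gripper opens to 85 mm and grips with 20 to 120 N. Pads are 22 mm wide; open, the fingers measure 114 mm over their backs; the gripper's body (76 mm by 85 mm) begins 54 mm behind the grasp point. The pads swing forward as they close: fully open they stand 13 mm farther back than shut.
Start: joints at [68.698, 4.979, 10.078, 95.1, 0, 90], TCP at [0.2, 0.512, 0.405] pointing down, gripper open.
Joint ranges: [-179.16, 179.16], [-48.56, 103.87], [-65.8, 70.77], [-126.05, 130.52], [-82.76, 87.17], [-180, 180]. Speed limits (degrees/s): [127.2, 127.2, 147.25, 180, 180, 180].

## Interface

Orientations are given as [roll, pitch, yaw] about the fixed x, y, z axes, in that order (R = Rz(yaw) Ry(pitch) Rx(roll)).
In Python, from workcell import bot gives the robot as it stands.
- The arm moves only by the tool drive_tool, never from a script. Its argument "plan" is a list of rows, each an object of numbers: "dx", "dy", "dz": the shift along the tool's x, y, z in m; "roll": the turn about the tool's z in rad; "hand": the finger opening in m, from 0 to 0.0854. In form: [{"dx": .., "dy": .., "dz": .., "roll": .., "hand": ..}, ...]. A call has 1 to 20 rows; each row is the pose to reach, as a shift and turn from the pose commanded when the call began, along the tool's axes at that moment; what a row does not reach only later rows make up. A row lasts 1/12 s, in which the tool goes at most 41.7 mm and 7.16 degrees, less where a joint would pass 70% of its speed; a pose out of reach is approached as far as the arm can. A call with a gripper value outside its range is refused whole. The fingers move at their own pace and stop on an object; "force" is the grip in N (left out, the last holds). Time passes only in rows, so rows that repeat a pose let the fingers close. It gives the time, the measured TCP pose, the force and the opening at its end, in the units of the state.
- bot.get_obs(): the state, without advancing time (a new reading comes with each control period).
- bot.camera(name): name is "scene" or "top"; returns a dict with "frame" (384x512x3 uint8, red, green, blue), "z_map" (384x512 float32, m along the optical axis (not along the pixel's ray), 0 where there is no reading), "mtx" (3x3 intrinsics, pixels), "R" (3x3) and "t" (3): a world point X has camera coordinates R X + t. Camera axes: x right, y down, z forward; pixel columns grow to the right and rows downward; lengths in m; the calibration is good to about 2 mm. A picture is of the moment at which its call begins.
- bot.job_done(): hands the job in, once; it reports no verdict.
The state is a dict: "time": time; "q": joint angles; "qd": joint speeds; "joint_efforts": joint torques, N m; "ee_pos": TCP position; "tcp_rot": TCP orientation; "wrist_force": force on the tool from outside, world axes, zero at the start; "torque": the same for the moment, N m; "opening": finger opening in m.
Only numpy, scipy, OpenCV 4.12 (cv2) and the standard library are available. Lean on these libraries where they do the work, as an engineer would, in place of code of your own. Each camera call takes 0.05 s, during which the arm holds its last target. There are 200 camera calls.

## Working session

There is one attempt and no reset: what is moved stays moved. The work goes in short steps, Python scripts to look and compute and a tool call to move; the robot and the scene stay as the last step left them, time stands still between calls to the robot, and variables do not carry over. Pictures are saved under pics/ and viewed, on a budget of 14 in all, crops included, one or two more only if the job needs it, and the job is handed in when it is done.

Besides the shell and the picture viewer there is one more tool, called by a JSON object that holds its "op" and its "data". drive_tool: Moves the arm, as the interface text tells. Its arguments: {"type":"object","properties":{"plan":{"type":"array","items":{"type":"object","properties":{"dx":{"type":"number"},"dy":{"type":"number"},"dz":{"type":"number"},"roll":{"type":"number"},"hand":{"type":"number"}}}},"force":{"type":"number"}},"required":["plan"]}

```bash
mkdir -p pics; ls
python3 - <<'E'
from workcell import bot
import cv2,numpy as np
o=bot.get_obs();print({k:np.round(v,3).tolist() for k,v in o.items()},bot.tips_ahead)
for n in("scene","top"):
    c=bot.camera(n);cv2.imwrite(f"pics/{n}0.png",c["frame"][:,:,::-1]);np.savez(f"{n}0.npz",**c)
    print(n,c["mtx"].round(1).tolist(),(-c["R"].T@c["t"]).round(3),c["R"].round(2).tolist())
E
```

```text
pics
{'time': 0.0, 'q': [68.695, 5.01, 10.036, 95.1, -0.0, 90.0], 'qd': [-0.02, 0.039, 0.061, 0.034, 0.149, 0.073], 'joint_efforts': [-0.001, -52.039, 46.48, 0.017, -0.0, 0.0], 'ee_pos': [0.2, 0.512, 0.404], 'tcp_rot': [-179.927, 0.0, 158.695], 'wrist_force': [0.21, 0.345, 0.593], 'torque': [-0.024, -0.004, 0.026], 'opening': 0.085} 0.1734
scene [[453.0, 0.0, 254.8], [0.0, 453.0, 193.6], [0.0, 0.0, 1.0]] [ 1.062 -0.341  0.852] [[0.5, 0.86, -0.01], [0.7, -0.41, -0.59], [-0.51, 0.29, -0.81]]
top [[394.7, 0.0, 260.4], [0.0, 394.7, 190.9], [0.0, 0.0, 1.0]] [ 0.475 -0.097  1.101] [[0.01, -1.0, -0.01], [-1.0, -0.01, -0.08], [0.08, 0.02, -1.0]]
```

View pics/scene0.png

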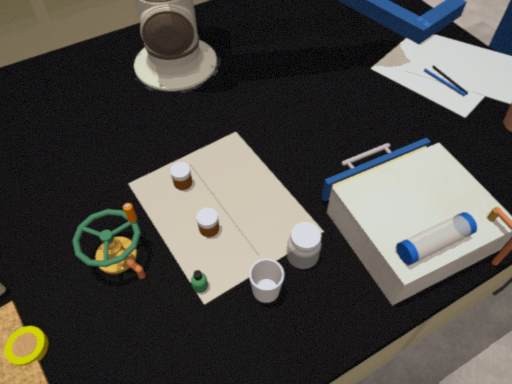

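View pics/top0.png

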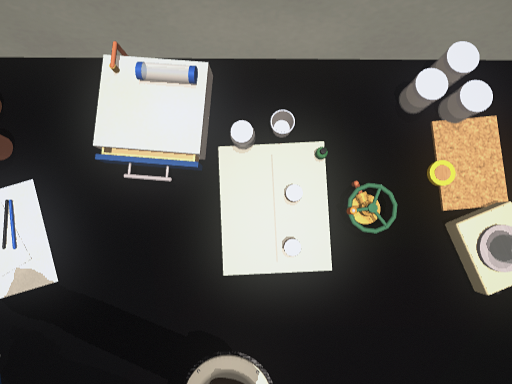

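The scene view shows two amber jars, at (181,176) and (207,222), with the drawer slightly ajar at the right and the crank near (130,212). The top view has their lids at (293,193) and (291,247), the handle bar from (125,177) to (170,179), the wheel centre near (372,208) and the crank near (356,184).

```bash
cat > h.py <<'E'
import numpy as np,cv2
from workcell import bot
def ray(c,px,z):
    px=np.atleast_2d(px).astype(float)
    d=np.c_[px,np.ones(len(px))]@np.linalg.inv(c["mtx"]).T@c["R"]
    o=-c["R"].T@c["t"]
    return (o+d*((z-o[2])/d[:,2])[:,None])[:,:2]
def cloud(c):
    h,w=c["z_map"].shape;u,v=np.meshgrid(np.arange(w),np.arange(h));z=c["z_map"]
    P=np.stack([u,v,np.ones_like(u)],-1)@np.linalg.inv(c["mtx"]).T*z[...,None]
    P=(P-c["t"])@c["R"];P[z==0]=np.nan
    return P
def blobs(m,amin=10):
    n,l,s,ce=cv2.connectedComponentsWithStats(m.astype(np.uint8))
    return [(ce[i],s[i],l==i) for i in range(1,n) if s[i,4]>=amin]
def jars(c):
    P=cloud(c);f=c["frame"].astype(int)
    m=(abs(P[...,2]-.052)<.012)&(f.min(-1)>130)&(f.max(-1)-f.min(-1)<40)
    return [(ray(c,ce,.052)[0].round(4).tolist(),ce.round(1).tolist(),int(s[4])) for ce,s,_ in blobs(m,40)]
E
python3 - <<'E'
from h import *
T=dict(np.load("top0.npz"));S=dict(np.load("scene0.npz"))
for n,c in(("top",T),("scene",S)):
    P=cloud(c);f=c["frame"].astype(int);hsv=cv2.cvtColor(c["frame"],cv2.COLOR_RGB2HSV)
    print(n,"jars",jars(c))
    m=(hsv[...,0]>3)&(hsv[...,0]<16)&(hsv[...,1]>170)&(hsv[...,2]>120)
    for ce,s,l in blobs(m,8):print(" orange",ce.round(1),s,np.nanmedian(P[l],0).round(3), np.nanmax(P[l][:,2]).round(3))
    m=(hsv[...,0]>60)&(hsv[...,0]<90)&(hsv[...,1]>80)&(hsv[...,2]>40)
    for ce,s,l in blobs(m,20):
        q=P[l];print(" green",ce.round(1),s,np.nanmedian(q,0).round(3)); 
        if s[4]>200:
            v,u=np.nonzero(l&(abs(P[...,2]-.082)<.012)); xy=ray(c,np.c_[u,v],.082)
            A=np.c_[2*xy,np.ones(len(xy))];w=np.linalg.lstsq(A,(xy**2).sum(1),rcond=None)[0];print("  circ",w[:2].round(4),np.sqrt(w[2]+w[:2]@w[:2]))
            hull=cv2.minEnclosingCircle(xy.astype(np.float32)*1000);print("  enc",hull)
    m=(hsv[...,0]>100)&(hsv[...,0]<120)&(hsv[...,1]>150)&(hsv[...,2]>60)
    for ce,s,l in blobs(m,60):
        q=P[l];print(" blue",ce.round(1),s,np.nanmedian(q,0).round(3))
    m=(abs(P[...,2]-.094)<.008)&(f.min(-1)>130)
    for ce,s,l in blobs(m,1000):
        v,u=np.nonzero(l);r=cv2.minAreaRect(np.float32(ray(c,np.c_[u,v],.094)*1000));print(" cab",r,cv2.boxPoints(r).round(0).tolist())
# handle: top view points z 45..62 ahead of front
P=cloud(T)
ft=T["frame"].astype(int)
sub=np.zeros(P.shape[:2],bool);sub[168:186,115:180]=1
m=sub&(ft.min(-1)>90)
for ce,s,l in blobs(m,15):
    v,u=np.nonzero(l);r=cv2.minAreaRect(np.float32(ray(T,np.c_[u,v],.058)*1000));print("handle",r,cv2.boxPoints(r).round(0).tolist(),np.nanmedian(P[l],0).round(3))
for n,px in(("stock",(242,128)),("cup",(283,118))):print(n,ray(T,px,.08),P[px[1],px[0]])
E
```

```text
top jars [([0.5986, 0.2227], [147.5, 175.0], 219), ([0.5573, -0.1702], [293.8, 191.9], 232), ([0.4129, -0.1665], [292.1, 246.6], 237)]
 green [321.3 153.3] [317 148  11  10  56] [ 0.663 -0.243  0.038]
 green [374.2 207.7] [348 183  50  51 798] [ 0.516 -0.378  0.083]
  circ [ 0.5175 -0.3692] 0.05281257556150714
  enc ((517.0546875, -369.0553283691406), 64.88247680664062)
 blue [138.1  69.3] [136  62   6  16  72] [0.857 0.231 0.135]
 blue [191.2  73. ] [189  66   6  16  81] [0.848 0.096 0.135]
 blue [ 11.8 223.6] [  9 200   7  49 127] [0.464 0.609 0.01 ]
 cab ((783.3135375976562, 208.3393096923828), (280.22308349609375, 246.41981506347656), 86.00718688964844) [[651.0, 77.0], [896.0, 60.0], [916.0, 340.0], [670.0, 357.0]]
scene jars [([0.5926, 0.2255], [366.3, 153.9], 213), ([0.4158, -0.1687], [179.5, 169.8], 271), ([0.5602, -0.1727], [206.4, 216.7], 335), ([0.7048, -0.0577], [289.7, 244.5], 56), ([0.7265, -0.1216], [268.1, 267.4], 137)]
 orange [130.6 214.8] [125 205  11  17  93] [ 0.518 -0.311  0.109] 0.128
 green [103.7 236.8] [  72  209   69   58 1465] [ 0.516 -0.376  0.083]
  circ 
[... 393 characters left out ...]
0.61  0.009]
 blue [370.1 164.6] [322 137 109  64 846] [0.636 0.193 0.081]
 blue [469.8 221.1] [460 213  16  20 116] [0.871 0.229 0.137]
 blue [407.3 251.9] [397 240  21  24 350] [0.859 0.088 0.129]
 cab ((785.1329345703125, 207.5974578857422), (280.9452209472656, 247.0349578857422), 86.044677734375) [[652.0, 76.0], [899.0, 59.0], [918.0, 339.0], [672.0, 356.0]]
handle ((603.5407104492188, 220.01849365234375), (127.29239654541016, 34.56929397583008), 86.20719146728516) [[582.0, 158.0], [617.0, 155.0], [625.0, 282.0], [591.0, 285.0]] [0.594 0.222 0.06 ]
stock [[ 0.72233115 -0.03117631]] [ 0.72069273 -0.0316147   0.08675366]
cup [[ 0.75001216 -0.13876484]] [ 0.76766812 -0.14141391  0.01453744]
```

{"op": "drive_tool", "data": {"plan": [{"dx": -0.471, "dy": -0.129, "dz": 0.1, "roll": 1.269, "hand": 0.028}, {"dx": -0.471, "dy": -0.129, "dz": 0.1, "roll": 1.269, "hand": 0.028}, {"dx": -0.471, "dy": -0.129, "dz": 0.1, "roll": 1.269, "hand": 0.028}, {"dx": -0.471, "dy": -0.129, "dz": 0.1, "roll": 1.269, "hand": 0.028}, {"dx": -0.471, "dy": -0.129, "dz": 0.1, "roll": 1.269, "hand": 0.028}, {"dx": -0.471, "dy": -0.129, "dz": 0.1, "roll": 1.269, "hand": 0.028}, {"dx": -0.471, "dy": -0.129, "dz": 0.1, "roll": 1.269, "hand": 0.028}, {"dx": -0.471, "dy": -0.129, "dz": 0.1, "roll": 1.269, "hand": 0.028}, {"dx": -0.471, "dy": -0.129, "dz": 0.1, "roll": 1.269, "hand": 0.028}, {"dx": -0.471, "dy": -0.129, "dz": 0.1, "roll": 1.269, "hand": 0.028}, {"dx": -0.471, "dy": -0.129, "dz": 0.1, "roll": 1.269, "hand": 0.028}, {"dx": -0.471, "dy": -0.129, "dz": 0.1, "roll": 1.269, "hand": 0.028}, {"dx": -0.471, "dy": -0.129, "dz": 0.1, "roll": 1.269, "hand": 0.028}, {"dx": -0.471, "dy": -0.129, "dz": 0.1, "roll": 1.269, "hand": 0.028}, {"dx": -0.471, "dy": -0.129, "dz": 0.1, "roll": 1.269, "hand": 0.028}, {"dx": -0.471, "dy": -0.129, "dz": 0.1, "roll": 1.269, "hand": 0.028}, {"dx": -0.471, "dy": -0.129, "dz": 0.1, "roll": 1.269, "hand": 0.028}]}}

```text
time: 1.52
ee_pos: [0.591, 0.222, 0.3053]
tcp_rot: [180.0, -0.0, 86.1]
wrist_force: [0.3, 0.0, -0.2]
opening: 0.0282
```

Run:
```python
from h import *
a=np.radians(-4);ux=np.array([np.cos(a),np.sin(a)]);uy=np.array([-ux[1],ux[0]])
for n in("top","scene"):
    c=dict(np.load(n+"0.npz"));P=cloud(c);f=c["frame"].astype(int)
    box=(abs(P[...,0]-.6)<.04)&(abs(P[...,1]-.22)<.08)&(P[...,2]>.045)&(P[...,2]<.075)&(f.min(-1)>90)
    v,u=np.nonzero(box);xy=ray(c,np.c_[u,v],.0615 if n=="top" else .0585)
    sx,sy=xy@ux,xy@uy
    k=abs(sy-np.median(sy))<.03
    print(n,len(sx),"sx pct",np.percentile(sx[k],[2,10,50,90,98]).round(4),"sy",np.percentile(sy,[1,99]).round(4),"zmed",np.nanmedian(P[box][:,2]).round(4))
o=bot.get_obs();print(o["time"],o["ee_pos"],o["tcp_rot"],o["opening"], "grip sx,sy",o["ee_pos"][:2]@ux,o["ee_pos"][:2]@uy)
c=bot.camera("scene");cv2.imwrite("pics/s1.png",cv2.resize(c["frame"][60:260,250:512,::-1],None,fx=2.5,fy=2.5,interpolation=2))
```

```text
top 239 sx pct [0.5711 0.5718 0.5759 0.5796 0.5803] sy [0.1983 0.3226] zmed 0.0598
scene 278 sx pct [0.572  0.573  0.5781 0.5831 0.5841] sy [0.1971 0.3247] zmed 0.0604
1.5167 [0.59102654 0.22202198 0.30533778] [ 1.79963145e+02 -2.20340886e-02  8.60756852e+01] 0.028181230074145712 grip sx,sy 0.5740993629456044 0.2627090714012699
```

View pics/s1.png

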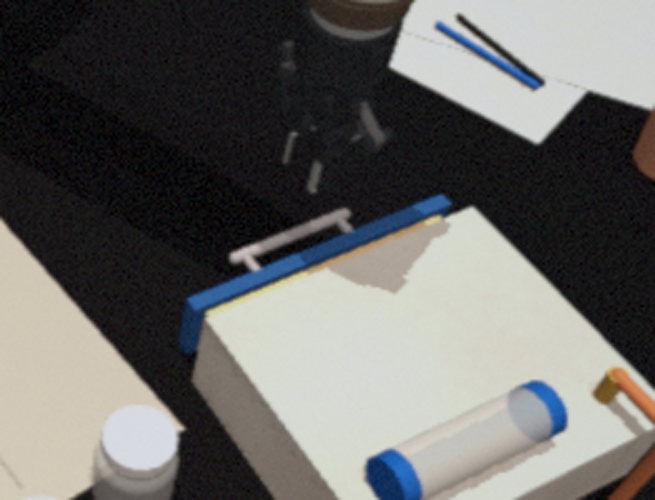

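The crop shows the handle bar from (235,258) to (345,213), the fingers hanging just above it at about (315,175), and the way down clear. Next I descend and pinch.

{"op": "drive_tool", "data": {"plan": [{"dy": 0.003, "dz": 0.03}, {"dy": 0.003, "dz": 0.06}, {"dy": 0.003, "dz": 0.08}, {"dy": 0.003, "dz": 0.094}, {"dy": 0.003, "dz": 0.094}, {"dy": 0.003, "dz": 0.094, "hand": 0.0}, {"dy": 0.003, "dz": 0.094, "hand": 0.0}, {"dy": 0.003, "dz": 0.094, "hand": 0.0}, {"dy": 0.003, "dz": 0.094, "hand": 0.0}, {"dy": 0.003, "dz": 0.094, "hand": 0.0}], "force": 30}}

```text
invalid input at $.plan[0]: expected keys dx, dy, dz, roll, hand
```

{"op": "drive_tool", "data": {"plan": [{"dx": 0, "dy": 0.003, "dz": 0.03, "roll": 0, "hand": 0.028}, {"dx": 0, "dy": 0.003, "dz": 0.06, "roll": 0, "hand": 0.028}, {"dx": 0, "dy": 0.003, "dz": 0.08, "roll": 0, "hand": 0.028}, {"dx": 0, "dy": 0.003, "dz": 0.094, "roll": 0, "hand": 0.028}, {"dx": 0, "dy": 0.003, "dz": 0.094, "roll": 0, "hand": 0.028}, {"dx": 0, "dy": 0.003, "dz": 0.094, "roll": 0, "hand": 0.0}, {"dx": 0, "dy": 0.003, "dz": 0.094, "roll": 0, "hand": 0.0}, {"dx": 0, "dy": 0.003, "dz": 0.094, "roll": 0, "hand": 0.0}, {"dx": 0, "dy": 0.003, "dz": 0.094, "roll": 0, "hand": 0.0}], "force": 30}}

```text
time: 2.32
ee_pos: [0.5946, 0.2215, 0.2116]
tcp_rot: [179.9, -0.1, 86.0]
wrist_force: [-1.5, 2.0, 5.0]
opening: 0.0099
```

{"op": "drive_tool", "data": {"plan": [{"dx": 0, "dy": -0.015, "dz": 0, "roll": 0, "hand": 0}, {"dx": 0, "dy": -0.035, "dz": 0, "roll": 0, "hand": 0}, {"dx": 0, "dy": -0.055, "dz": 0, "roll": 0, "hand": 0}, {"dx": 0, "dy": -0.075, "dz": 0, "roll": 0, "hand": 0}, {"dx": 0, "dy": -0.095, "dz": 0, "roll": 0, "hand": 0}, {"dx": 0, "dy": -0.115, "dz": 0, "roll": 0, "hand": 0}, {"dx": 0, "dy": -0.13, "dz": 0, "roll": 0, "hand": 0}, {"dx": 0, "dy": -0.14, "dz": 0, "roll": 0, "hand": 0}, {"dx": 0, "dy": -0.145, "dz": 0, "roll": 0, "hand": 0}]}}

```text
time: 3.07
ee_pos: [0.4493, 0.2316, 0.2116]
tcp_rot: [179.9, -0.1, 86.0]
wrist_force: [1.3, 2.4, 5.2]
opening: 0.0097
```

{"op": "drive_tool", "data": {"plan": [{"dx": 0, "dy": -0.003, "dz": 0, "roll": 0, "hand": 0}, {"dx": 0, "dy": -0.006, "dz": 0, "roll": 0, "hand": 0}, {"dx": 0, "dy": -0.009, "dz": 0, "roll": 0, "hand": 0}, {"dx": 0, "dy": -0.012, "dz": 0, "roll": 0, "hand": 0}, {"dx": 0, "dy": -0.015, "dz": 0, "roll": 0, "hand": 0}]}}

```text
time: 3.48
ee_pos: [0.4355, 0.2325, 0.2116]
tcp_rot: [179.9, -0.1, 86.0]
wrist_force: [1.6, 1.5, 7.3]
opening: 0.0097
```

{"op": "drive_tool", "data": {"plan": [{"dx": 0, "dy": -0.003, "dz": 0, "roll": 0, "hand": 0}, {"dx": 0, "dy": -0.006, "dz": 0, "roll": 0, "hand": 0}, {"dx": 0, "dy": -0.009, "dz": 0, "roll": 0, "hand": 0}, {"dx": 0, "dy": -0.012, "dz": 0, "roll": 0, "hand": 0}]}}

```text
time: 3.82
ee_pos: [0.428, 0.2333, 0.2119]
tcp_rot: [179.0, -0.0, 85.9]
wrist_force: [56.4, -4.5, -24.4]
opening: 0.0099
```

{"op": "drive_tool", "data": {"plan": [{"dx": 0, "dy": 0.006, "dz": 0, "roll": 0, "hand": 0}, {"dx": 0, "dy": 0.006, "dz": 0, "roll": 0, "hand": 0.027}, {"dx": 0, "dy": 0.006, "dz": 0, "roll": 0, "hand": 0.027}, {"dx": 0, "dy": 0.006, "dz": 0, "roll": 0, "hand": 0.027}, {"dx": 0, "dy": 0.006, "dz": -0.03, "roll": 0, "hand": 0.027}, {"dx": 0, "dy": 0.006, "dz": -0.07, "roll": 0, "hand": 0.027}, {"dx": -0.04, "dy": 0.006, "dz": -0.1, "roll": 0, "hand": 0.06}, {"dx": -0.08, "dy": 0.006, "dz": -0.1, "roll": 0, "hand": 0.07}, {"dx": -0.12, "dy": 0.01, "dz": -0.1, "roll": 0, "hand": 0.07}, {"dx": -0.16, "dy": 0.01, "dz": -0.1, "roll": 0, "hand": 0.07}, {"dx": -0.2, "dy": 0.01, "dz": -0.1, "roll": 0, "hand": 0.07}, {"dx": -0.24, "dy": 0.01, "dz": -0.1, "roll": 0, "hand": 0.07}, {"dx": -0.26, "dy": 0.01, "dz": -0.1, "roll": 0, "hand": 0.07}, {"dx": -0.26, "dy": 0.01, "dz": -0.1, "roll": 0, "hand": 0.07}]}}

```text
time: 4.98
ee_pos: [0.4142, -0.03, 0.3105]
tcp_rot: [-180.0, 0.0, 85.8]
wrist_force: [1.1, 0.7, -0.1]
opening: 0.07
```

Run:
```python
from h import *
a=np.radians(-4);ux=np.array([np.cos(a),np.sin(a)]);uy=np.array([-ux[1],ux[0]])
im=[]
for n in("top","scene"):
    c=bot.camera(n);P=cloud(c);f=c["frame"].astype(int)
    print(n,jars(c));im.append(c["frame"][:,:,::-1])
    box=(abs(P[...,0]-.43)<.04)&(abs(P[...,1]-.233)<.08)&(P[...,2]>.045)&(P[...,2]<.075)&(f.min(-1)>90)
    v,u=np.nonzero(box);xy=ray(c,np.c_[u,v],.0615 if n=="top" else .0585)
    if len(xy):
        sx,sy=xy@ux,xy@uy
        k=abs(sy-np.median(sy))<.03
        print(" handle sx",np.percentile(sx[k],[2,50,98]).round(4),"sy",np.percentile(sy,[1,99]).round(4))
o=bot.get_obs();print(o["time"],o["ee_pos"],o["tcp_rot"],o["wrist_force"])
cv2.imwrite("pics/p2.png",np.vstack([im[0][:300],im[1][:300]])[:, :])
```

```text
top [([0.5572, -0.1702], [293.8, 192.0], 232), ([0.4372, 0.2344], [141.0, 235.4], 215), ([0.4128, -0.1665], [292.1, 246.6], 235)]
 handle sx [0.4106 0.4155 0.4201] sy [0.1997 0.3234]
scene [([0.4299, 0.2364], [329.1, 109.8], 166), ([0.4156, -0.1687], [179.4, 169.8], 272), ([0.5602, -0.1727], [206.4, 216.7], 336), ([0.7044, -0.0579], [289.5, 244.4], 53), ([0.727, -0.1218], [268.2, 267.7], 129)]
 handle sx [0.4105 0.417  0.4235] sy [0.1976 0.3234]
5.0833 [ 0.4146457  -0.02755487  0.31047035] [-1.79961449e+02 -1.17403785e-02  8.58706358e+01] [ 0.67298508 -0.16634141 -0.25509888]
```

View pics/p2.png

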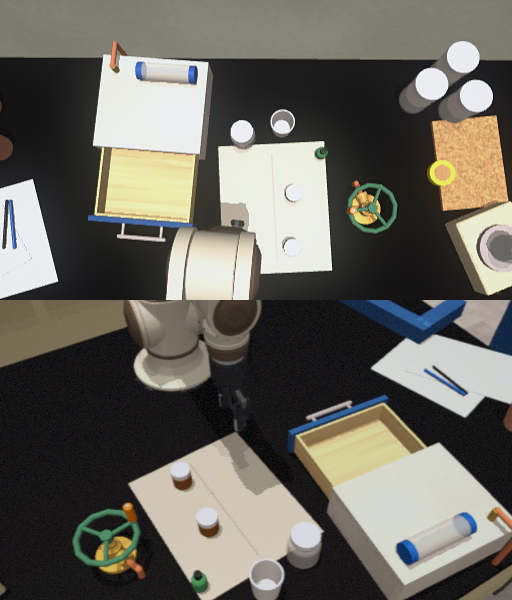

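The drawer is at its stop (floor visible at top (148,183)), and the jars stand where they did, at top (294,192) and (292,247). Now the near jar.

{"op": "drive_tool", "data": {"plan": [{"dx": -0.04, "dy": 0.009, "dz": 0, "roll": 0, "hand": 0.07}, {"dx": -0.08, "dy": 0.009, "dz": 0, "roll": 0, "hand": 0.07}, {"dx": -0.115, "dy": 0.009, "dz": 0, "roll": 0, "hand": 0.07}, {"dx": -0.14, "dy": 0.009, "dz": 0.02, "roll": 0, "hand": 0.07}, {"dx": -0.14, "dy": 0.009, "dz": 0.055, "roll": 0, "hand": 0.07}, {"dx": -0.14, "dy": 0.009, "dz": 0.085, "roll": 0, "hand": 0.07}, {"dx": -0.14, "dy": 0.009, "dz": 0.11, "roll": 0, "hand": 0.07}, {"dx": -0.14, "dy": 0.009, "dz": 0.12, "roll": 0, "hand": 0.07}, {"dx": -0.14, "dy": 0.009, "dz": 0.12, "roll": 0, "hand": 0.03}, {"dx": -0.14, "dy": 0.009, "dz": 0.12, "roll": 0, "hand": 0.03}, {"dx": -0.14, "dy": 0.009, "dz": 0.12, "roll": 0, "hand": 0.03}, {"dx": -0.14, "dy": 0.009, "dz": 0.12, "roll": 0, "hand": 0.03}], "force": 25}}

```text
time: 6.08
ee_pos: [0.4148, -0.1673, 0.1923]
tcp_rot: [179.9, 0.0, 86.0]
wrist_force: [-0.4, -0.7, -0.8]
opening: 0.0455
```

{"op": "drive_tool", "data": {"plan": [{"dx": 0, "dy": 0, "dz": -0.03, "roll": 0, "hand": 0.03}, {"dx": 0, "dy": 0, "dz": -0.065, "roll": 0, "hand": 0.03}, {"dx": 0.02, "dy": 0.008, "dz": -0.095, "roll": 0, "hand": 0.03}, {"dx": 0.053, "dy": 0.02, "dz": -0.108, "roll": 0, "hand": 0.03}, {"dx": 0.089, "dy": 0.033, "dz": -0.108, "roll": 0, "hand": 0.03}, {"dx": 0.125, "dy": 0.046, "dz": -0.108, "roll": 0, "hand": 0.03}, {"dx": 0.161, "dy": 0.059, "dz": -0.108, "roll": 0, "hand": 0.03}, {"dx": 0.197, "dy": 0.072, "dz": -0.108, "roll": 0, "hand": 0.03}, {"dx": 0.233, "dy": 0.085, "dz": -0.108, "roll": 0, "hand": 0.03}, {"dx": 0.269, "dy": 0.098, "dz": -0.108, "roll": 0, "hand": 0.03}, {"dx": 0.305, "dy": 0.111, "dz": -0.108, "roll": 0, "hand": 0.03}, {"dx": 0.335, "dy": 0.122, "dz": -0.108, "roll": 0, "hand": 0.03}, {"dx": 0.353, "dy": 0.128, "dz": -0.108, "roll": 0, "hand": 0.03}, {"dx": 0.353, "dy": 0.128, "dz": -0.108, "roll": 0, "hand": 0.03}]}}

```text
time: 7.25
ee_pos: [0.5675, 0.1793, 0.2991]
tcp_rot: [179.9, -0.1, 86.2]
wrist_force: [0.4, 0.6, -1.4]
opening: 0.0453
```

Run:
```python
from h import *
c=bot.camera("scene");cv2.imwrite("pics/p3.png",cv2.resize(c["frame"][30:230,200:462,::-1],None,fx=2.5,fy=2.5))
print(jars(c))
o=bot.get_obs();print(o["time"],o["ee_pos"],o["tcp_rot"],o["wrist_force"],o["opening"])
```

```text
[([0.4284, 0.2445], [331.4, 108.3], 40), ([0.5602, -0.1727], [206.4, 216.7], 337), ([0.7049, -0.0576], [289.8, 244.5], 55), ([0.727, -0.1218], [268.2, 267.7], 143)]
7.3 [0.56692873 0.17769132 0.29912162] [ 1.79970977e+02 -1.85245529e-02  8.61395656e+01] [ 0.76366376 -0.87757887 -1.1583612 ] 0.045519536045612784
```

View pics/p3.png

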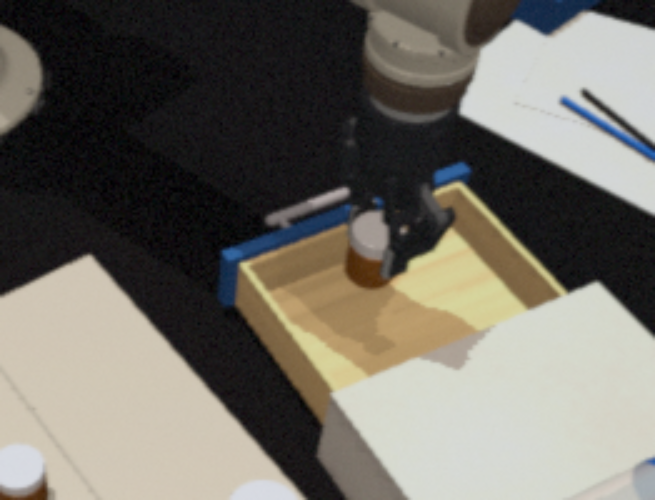

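The jar is held level above the open drawer at (370,250) in the crop. Next I lower it, release it and look.

{"op": "drive_tool", "data": {"plan": [{"dx": 0, "dy": 0, "dz": 0.03, "roll": 0, "hand": 0.03}, {"dx": 0, "dy": 0, "dz": 0.055, "roll": 0, "hand": 0.03}, {"dx": 0, "dy": 0, "dz": 0.072, "roll": 0, "hand": 0.03}, {"dx": 0, "dy": 0, "dz": 0.08, "roll": 0, "hand": 0.03}, {"dx": 0, "dy": 0, "dz": 0.083, "roll": 0, "hand": 0.03}, {"dx": 0, "dy": 0, "dz": 0.084, "roll": 0, "hand": 0.03}]}}

```text
time: 7.8
ee_pos: [0.5666, 0.1753, 0.2154]
tcp_rot: [180.0, -0.0, 86.0]
wrist_force: [-0.4, -0.0, -1.6]
opening: 0.0453
```

{"op": "drive_tool", "data": {"plan": [{"dx": 0, "dy": 0, "dz": 0.001, "roll": 0, "hand": 0.05}, {"dx": 0, "dy": 0, "dz": 0.001, "roll": 0, "hand": 0.06}, {"dx": 0, "dy": 0, "dz": 0.001, "roll": 0, "hand": 0.066}, {"dx": 0, "dy": 0, "dz": 0.001, "roll": 0, "hand": 0.066}, {"dx": 0, "dy": 0, "dz": -0.02, "roll": 0, "hand": 0.066}, {"dx": 0, "dy": 0, "dz": -0.05, "roll": 0, "hand": 0.066}, {"dx": 0, "dy": 0, "dz": -0.08, "roll": 0, "hand": 0.066}, {"dx": -0.03, "dy": 0.001, "dz": -0.095, "roll": 0, "hand": 0.07}, {"dx": -0.07, "dy": 0.003, "dz": -0.095, "roll": 0, "hand": 0.07}, {"dx": -0.11, "dy": 0.005, "dz": -0.095, "roll": 0, "hand": 0.07}, {"dx": -0.15, "dy": 0.007, "dz": -0.095, "roll": 0, "hand": 0.07}, {"dx": -0.19, "dy": 0.009, "dz": -0.095, "roll": 0, "hand": 0.07}, {"dx": -0.23, "dy": 0.011, "dz": -0.095, "roll": 0, "hand": 0.07}, {"dx": -0.26, "dy": 0.012, "dz": -0.095, "roll": 0, "hand": 0.07}, {"dx": -0.26, "dy": 0.012, "dz": -0.095, "roll": 0, "hand": 0.07}]}}

```text
time: 9.05
ee_pos: [0.5599, -0.089, 0.3102]
tcp_rot: [179.9, 0.1, 85.7]
wrist_force: [-0.1, 0.2, 0.7]
opening: 0.0698
```

```bash
cat > look.py <<'E'
from h import *
import sys
im=[]
for n in("top","scene"):
    c=bot.camera(n);print(n,jars(c));im.append(c["frame"][:,:,::-1])
    P=cloud(c);f=c["frame"].astype(int)
    m=(abs(P[...,2]-.074)<.01)&(f.min(-1)>130)&(f.max(-1)-f.min(-1)<40)
    print("  in drawer",[(ray(c,ce,.074)[0].round(4).tolist(),int(s[4])) for ce,s,_ in blobs(m,40)])
o=bot.get_obs();print(o["time"],o["ee_pos"].round(4),o["tcp_rot"].round(1),o["wrist_force"].round(1),o["opening"])
cv2.imwrite(f"pics/{sys.argv[1]}.png",np.vstack([im[0][:300],im[1][:300]]))
E
python3 look.py p4
```

```text
top [([0.5509, -0.181], [297.9, 194.4], 81), ([0.4371, 0.2345], [140.9, 235.4], 217)]
  in drawer [([0.7588, -0.1387], 90), ([0.5659, 0.1743], 235), ([0.426, -0.6677], 1943), ([0.3971, -0.6628], 82)]
scene [([0.4295, 0.2344], [328.3, 110.0], 169), ([0.5602, -0.1726], [206.4, 216.7], 336), ([0.7047, -0.0573], [289.9, 244.3], 51), ([0.727, -0.1211], [268.5, 267.5], 133)]
  in drawer [([0.5684, 0.1724], 260), ([0.7436, -0.1368], 315)]
9.15 [ 0.5602 -0.0855  0.3101] [180.   -0.   85.9] [-0.7 -0.   0.3] 0.06995666097165373
```

View pics/p4.png

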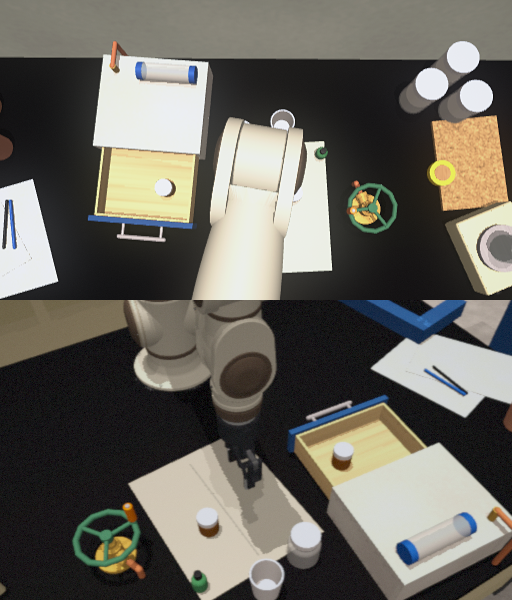

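The first jar stands upright in the drawer (top (163,187)), and the second is unmoved at scene (207,517 in the stack).

{"op": "drive_tool", "data": {"plan": [{"dx": -0.035, "dy": 0.004, "dz": 0, "roll": 0, "hand": 0.07}, {"dx": -0.07, "dy": 0.004, "dz": 0, "roll": 0, "hand": 0.07}, {"dx": -0.086, "dy": 0.004, "dz": 0.01, "roll": 0, "hand": 0.07}, {"dx": -0.086, "dy": 0.004, "dz": 0.04, "roll": 0, "hand": 0.07}, {"dx": -0.086, "dy": 0.004, "dz": 0.07, "roll": 0, "hand": 0.07}, {"dx": -0.086, "dy": 0.004, "dz": 0.1, "roll": 0, "hand": 0.07}, {"dx": -0.086, "dy": 0.004, "dz": 0.119, "roll": 0, "hand": 0.07}, {"dx": -0.086, "dy": 0.004, "dz": 0.119, "roll": 0, "hand": 0.07}, {"dx": -0.086, "dy": 0.004, "dz": 0.119, "roll": 0, "hand": 0.03}, {"dx": -0.086, "dy": 0.004, "dz": 0.119, "roll": 0, "hand": 0.03}, {"dx": -0.086, "dy": 0.004, "dz": 0.119, "roll": 0, "hand": 0.03}, {"dx": -0.086, "dy": 0.004, "dz": 0.119, "roll": 0, "hand": 0.03}]}}

```text
time: 10.15
ee_pos: [0.559, -0.1703, 0.1927]
tcp_rot: [179.8, 0.0, 86.0]
wrist_force: [-0.3, 0.8, 4.9]
opening: 0.0453
```

{"op": "drive_tool", "data": {"plan": [{"dx": 0, "dy": 0, "dz": -0.03, "roll": 0, "hand": 0.03}, {"dx": 0, "dy": 0, "dz": -0.065, "roll": 0, "hand": 0.03}, {"dx": 0.02, "dy": -0.001, "dz": -0.095, "roll": 0, "hand": 0.03}, {"dx": 0.055, "dy": -0.002, "dz": -0.112, "roll": 0, "hand": 0.03}, {"dx": 0.093, "dy": -0.004, "dz": -0.112, "roll": 0, "hand": 0.03}, {"dx": 0.131, "dy": -0.005, "dz": -0.112, "roll": 0, "hand": 0.03}, {"dx": 0.169, "dy": -0.006, "dz": -0.112, "roll": 0, "hand": 0.03}, {"dx": 0.207, "dy": -0.008, "dz": -0.112, "roll": 0, "hand": 0.03}, {"dx": 0.245, "dy": -0.009, "dz": -0.112, "roll": 0, "hand": 0.03}, {"dx": 0.283, "dy": -0.011, "dz": -0.112, "roll": 0, "hand": 0.03}, {"dx": 0.321, "dy": -0.012, "dz": -0.112, "roll": 0, "hand": 0.03}, {"dx": 0.359, "dy": -0.014, "dz": -0.112, "roll": 0, "hand": 0.03}, {"dx": 0.397, "dy": -0.015, "dz": -0.112, "roll": 0, "hand": 0.03}, {"dx": 0.425, "dy": -0.016, "dz": -0.112, "roll": 0, "hand": 0.03}, {"dx": 0.436, "dy": -0.017, "dz": -0.112, "roll": 0, "hand": 0.03}, {"dx": 0.436, "dy": -0.017, "dz": -0.112, "roll": 0, "hand": 0.03}]}}

```text
time: 11.48
ee_pos: [0.5715, 0.268, 0.303]
tcp_rot: [180.0, -0.0, 86.2]
wrist_force: [0.5, -0.5, -1.5]
opening: 0.045
```

```bash
python3 look.py p5
```

```text
top [([0.435, 0.1923], [156.8, 236.4], 52)]
  in drawer [([0.7447, -0.1379], 133), ([0.725, -0.0269], 94), ([0.6979, -0.0305], 79), ([0.5657, 0.1743], 237), ([0.4243, -0.6678], 2013)]
scene [([0.7049, -0.0575], [289.9, 244.5], 55), ([0.7269, -0.122], [268.0, 267.7], 134)]
  in drawer [([0.5684, 0.1724], 260), ([0.7435, -0.1364], 323)]
11.5833 [0.5718 0.2654 0.303 ] [180.   0.  86.] [ 0.4 -0.3 -1.9] 0.044921762934899065
```

{"op": "drive_tool", "data": {"plan": [{"dx": 0, "dy": 0, "dz": 0.03, "roll": 0, "hand": 0.03}, {"dx": 0, "dy": 0, "dz": 0.06, "roll": 0, "hand": 0.03}, {"dx": 0, "dy": 0, "dz": 0.077, "roll": 0, "hand": 0.03}, {"dx": 0, "dy": 0, "dz": 0.084, "roll": 0, "hand": 0.03}, {"dx": 0, "dy": 0, "dz": 0.087, "roll": 0, "hand": 0.03}, {"dx": 0, "dy": 0, "dz": 0.088, "roll": 0, "hand": 0.03}, {"dx": 0, "dy": 0, "dz": 0.088, "roll": 0, "hand": 0.05}, {"dx": 0, "dy": 0, "dz": 0.088, "roll": 0, "hand": 0.06}, {"dx": 0, "dy": 0, "dz": 0.088, "roll": 0, "hand": 0.066}, {"dx": 0, "dy": 0, "dz": 0.088, "roll": 0, "hand": 0.066}, {"dx": 0, "dy": 0, "dz": 0.07, "roll": 0, "hand": 0.066}, {"dx": 0, "dy": 0, "dz": 0.04, "roll": 0, "hand": 0.066}, {"dx": 0, "dy": 0, "dz": 0.01, "roll": 0, "hand": 0.066}, {"dx": 0, "dy": -0.03, "dz": -0.005, "roll": 0, "hand": 0.05}, {"dx": 0, "dy": -0.07, "dz": -0.005, "roll": 0, "hand": 0.03}, {"dx": 0, "dy": -0.11, "dz": -0.005, "roll": 0, "hand": 0.028}, {"dx": -0.005, "dy": -0.137, "dz": -0.005, "roll": 0, "hand": 0.028}, {"dx": -0.005, "dy": -0.137, "dz": -0.005, "roll": 0, "hand": 0.028}, {"dx": -0.005, "dy": -0.137, "dz": -0.005, "roll": 0, "hand": 0.028}]}}

```text
time: 13.17
ee_pos: [0.4338, 0.2704, 0.3088]
tcp_rot: [179.9, -0.1, 86.1]
wrist_force: [0.3, 0.1, 1.2]
opening: 0.028
```

```bash
python3 look.py p6
```

```text
top [([0.4344, 0.2069], [151.2, 236.6], 127)]
  in drawer [([0.7451, -0.1382], 132), ([0.7233, -0.0278], 116), ([0.6943, -0.0323], 46), ([0.5711, 0.2633], 236), ([0.5658, 0.1742], 235), ([0.4236, -0.6682], 1955), ([0.4361, -0.6598], 64)]
scene [([0.4275, 0.2061], [318.6, 113.6], 92), ([0.7044, -0.0576], [289.7, 244.3], 54), ([0.7272, -0.1215], [268.3, 267.7], 133)]
  in drawer [([0.5736, 0.2614], 241), ([0.5684, 0.1725], 260), ([0.7432, -0.1366], 319)]
13.2667 [0.4353 0.2704 0.3083] [179.9  -0.   86. ] [-0.4 -0.3 -0. ] 0.02769223907182899
```

View pics/p6.png

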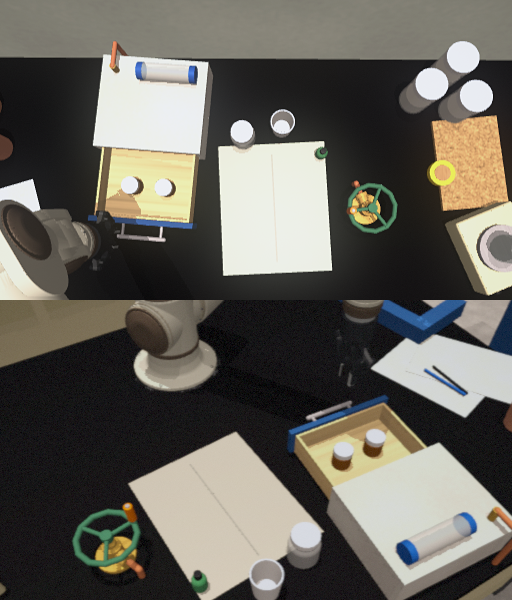

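Both jars stand upright in the drawer (top (131,185) and (164,187)) and the newspaper is empty. Now I grip the handle again.

{"op": "drive_tool", "data": {"plan": [{"dx": -0.03, "dy": 0.001, "dz": 0, "roll": 0, "hand": 0.028}, {"dx": -0.039, "dy": 0.001, "dz": 0.02, "roll": 0, "hand": 0.028}, {"dx": -0.039, "dy": 0.001, "dz": 0.05, "roll": 0, "hand": 0.028}, {"dx": -0.039, "dy": 0.001, "dz": 0.08, "roll": 0, "hand": 0.028}, {"dx": -0.039, "dy": 0.001, "dz": 0.097, "roll": 0, "hand": 0.028}, {"dx": -0.039, "dy": 0.001, "dz": 0.097, "roll": 0, "hand": 0.028}, {"dx": -0.039, "dy": 0.001, "dz": 0.097, "roll": 0, "hand": 0}, {"dx": -0.039, "dy": 0.001, "dz": 0.097, "roll": 0, "hand": 0}, {"dx": -0.039, "dy": 0.001, "dz": 0.097, "roll": 0, "hand": 0}, {"dx": -0.039, "dy": 0.001, "dz": 0.097, "roll": 0, "hand": 0}], "force": 30}}

```text
time: 14.1
ee_pos: [0.4338, 0.2312, 0.211]
tcp_rot: [180.0, -0.0, 86.0]
wrist_force: [0.8, -1.5, 4.5]
opening: 0.0097
```

{"op": "drive_tool", "data": {"plan": [{"dx": 0, "dy": 0.004, "dz": 0, "roll": 0, "hand": 0}, {"dx": 0, "dy": 0.011, "dz": 0, "roll": 0, "hand": 0}, {"dx": 0, "dy": 0.021, "dz": 0, "roll": 0, "hand": 0}, {"dx": 0, "dy": 0.033, "dz": 0, "roll": 0, "hand": 0}, {"dx": 0, "dy": 0.046, "dz": 0, "roll": 0, "hand": 0}, {"dx": 0, "dy": 0.059, "dz": 0, "roll": 0, "hand": 0}, {"dx": 0, "dy": 0.072, "dz": 0, "roll": 0, "hand": 0}, {"dx": 0, "dy": 0.085, "dz": 0, "roll": 0, "hand": 0}, {"dx": 0, "dy": 0.098, "dz": 0, "roll": 0, "hand": 0}, {"dx": 0, "dy": 0.111, "dz": 0, "roll": 0, "hand": 0}, {"dx": 0, "dy": 0.124, "dz": 0, "roll": 0, "hand": 0}, {"dx": 0, "dy": 0.137, "dz": 0, "roll": 0, "hand": 0}, {"dx": 0, "dy": 0.149, "dz": 0, "roll": 0, "hand": 0}, {"dx": 0, "dy": 0.158, "dz": 0, "roll": 0, "hand": 0}, {"dx": 0, "dy": 0.165, "dz": 0, "roll": 0, "hand": 0}, {"dx": 0, "dy": 0.17, "dz": 0, "roll": 0, "hand": 0}, {"dx": 0, "dy": 0.172, "dz": 0, "roll": 0, "hand": 0}]}}

```text
time: 15.52
ee_pos: [0.6058, 0.2192, 0.2111]
tcp_rot: [180.0, -0.0, 86.0]
wrist_force: [-1.5, -0.5, 7.2]
opening: 0.0097
```

{"op": "drive_tool", "data": {"plan": [{"dx": 0, "dy": 0.003, "dz": 0, "roll": 0, "hand": 0}, {"dx": 0, "dy": 0.006, "dz": 0, "roll": 0, "hand": 0}, {"dx": 0, "dy": 0.009, "dz": 0, "roll": 0, "hand": 0}, {"dx": 0, "dy": 0.012, "dz": 0, "roll": 0, "hand": 0}, {"dx": 0, "dy": 0.014, "dz": 0, "roll": 0, "hand": 0}]}}

```text
time: 15.93
ee_pos: [0.6151, 0.2186, 0.2108]
tcp_rot: [-179.3, -0.0, 86.1]
wrist_force: [-43.1, 0.8, 28.1]
opening: 0.0098
```

{"op": "drive_tool", "data": {"plan": [{"dx": 0, "dy": -0.004, "dz": 0, "roll": 0, "hand": 0}, {"dx": 0, "dy": -0.004, "dz": 0, "roll": 0, "hand": 0.026}, {"dx": 0, "dy": -0.004, "dz": 0, "roll": 0, "hand": 0.026}, {"dx": 0, "dy": -0.004, "dz": 0, "roll": 0, "hand": 0.026}, {"dx": 0, "dy": -0.004, "dz": -0.03, "roll": 0, "hand": 0.026}, {"dx": 0, "dy": -0.004, "dz": -0.065, "roll": 0, "hand": 0.026}, {"dx": 0, "dy": -0.006, "dz": -0.1, "roll": 0, "hand": 0.026}, {"dx": -0.04, "dy": -0.01, "dz": -0.115, "roll": 0, "hand": 0.04}, {"dx": -0.08, "dy": -0.015, "dz": -0.115, "roll": 0, "hand": 0.04}, {"dx": -0.12, "dy": -0.02, "dz": -0.115, "roll": -0.02, "hand": 0.04}, {"dx": -0.16, "dy": -0.025, "dz": -0.115, "roll": -0.04, "hand": 0.04}, {"dx": -0.2, "dy": -0.03, "dz": -0.115, "roll": -0.06, "hand": 0.04}, {"dx": -0.24, "dy": -0.035, "dz": -0.115, "roll": -0.07, "hand": 0.04}, {"dx": -0.28, "dy": -0.04, "dz": -0.115, "roll": -0.07, "hand": 0.04}, {"dx": -0.32, "dy": -0.045, "dz": -0.115, "roll": -0.07, "hand": 0.04}, {"dx": -0.36, "dy": -0.05, "dz": -0.115, "roll": -0.07, "hand": 0.04}, {"dx": -0.4, "dy": -0.055, "dz": -0.115, "roll": -0.07, "hand": 0.04}, {"dx": -0.4, "dy": -0.055, "dz": -0.115, "roll": -0.07, "hand": 0.04}]}}

```text
time: 17.43
ee_pos: [0.5346, -0.1827, 0.3249]
tcp_rot: [-179.9, 0.1, 89.7]
wrist_force: [0.9, 0.2, -0.1]
opening: 0.0401
```

```bash
cat > wh.py <<'E'
from h import *
import sys
a=np.radians(-4);ux=np.array([np.cos(a),np.sin(a)]);uy=np.array([-ux[1],ux[0]])
im=[]
for n in("top","scene"):
    c=bot.camera(n);P=cloud(c);f=c["frame"].astype(int);hsv=cv2.cvtColor(c["frame"],cv2.COLOR_RGB2HSV);im.append(c["frame"][:,:,::-1])
    m=(hsv[...,0]>3)&(hsv[...,0]<18)&(hsv[...,1]>150)&(hsv[...,2]>100)&(abs(P[...,0]-.52)<.11)&(abs(P[...,1]+.37)<.11)&(P[...,2]>.09)
    o=-c["R"].T@c["t"]
    for ce,s,l in blobs(m,8):
        v,u=np.nonzero(l);w=np.median(P[l],0);print(n,"crank px",ce.round(1),s[4],"surf",w.round(4),"ray z.1085",ray(c,ce,w[2])[0].round(4))
    box=(abs(P[...,0]-.6)<.06)&(abs(P[...,1]-.22)<.08)&(P[...,2]>.045)&(P[...,2]<.075)&(f.min(-1)>90)
    v,u=np.nonzero(box)
    if len(u)>30:
        xy=ray(c,np.c_[u,v],.0615 if n=="top" else .0585);sx,sy=xy@ux,xy@uy;k=abs(sy-np.median(sy))<.03
        print(" handle sx",np.percentile(sx[k],[2,50,98]).round(4))
o=bot.get_obs();print(o["time"],o["ee_pos"].round(4),o["tcp_rot"].round(1),o["wrist_force"].round(1),o["opening"])
cv2.imwrite(f"pics/{sys.argv[1]}.png",np.vstack([im[0][:300],im[1][:300]]))
E
python3 wh.py p7
```

```text
handle sx [0.5895 0.5945 0.5991]
scene crank px [130.2 214.5] 104 surf [ 0.5171 -0.3117  0.1106] ray z.1085 [ 0.5168 -0.3114]
 handle sx [0.5906 0.5966 0.6027]
17.5333 [ 0.5356 -0.1787  0.325 ] [-179.9   -0.    89.8] [ 0.5  0.2 -0. ] 0.03986416327023202
```

View pics/p7.png

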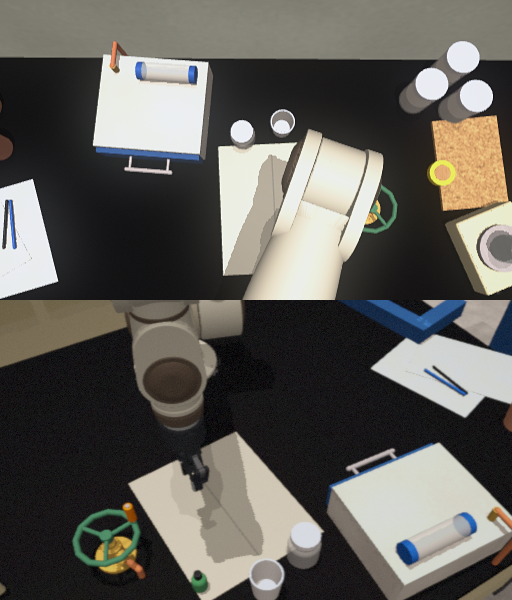

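The drawer looks shut (blue front flush at top (150,155)), but the handle travelled about 2.5 mm less than 182 in vision. Letting go may have dragged it, so I'll give it a final push with closed fingers that can't pull it back.

{"op": "drive_tool", "data": {"plan": [{"dx": 0.04, "dy": 0.0, "dz": 0, "roll": 0, "hand": 0.0}, {"dx": 0.08, "dy": 0.005, "dz": 0, "roll": 0, "hand": 0}, {"dx": 0.12, "dy": 0.01, "dz": 0, "roll": 0.02, "hand": 0}, {"dx": 0.16, "dy": 0.015, "dz": 0, "roll": 0.04, "hand": 0}, {"dx": 0.2, "dy": 0.02, "dz": 0, "roll": 0.06, "hand": 0}, {"dx": 0.24, "dy": 0.025, "dz": 0, "roll": 0.07, "hand": 0}, {"dx": 0.28, "dy": 0.03, "dz": 0, "roll": 0.07, "hand": 0}, {"dx": 0.32, "dy": 0.03, "dz": 0, "roll": 0.07, "hand": 0}, {"dx": 0.36, "dy": 0.03, "dz": 0, "roll": 0.07, "hand": 0}, {"dx": 0.39, "dy": 0.03, "dz": 0, "roll": 0.07, "hand": 0}, {"dx": 0.4, "dy": 0.03, "dz": 0.02, "roll": 0.07, "hand": 0}, {"dx": 0.4, "dy": 0.03, "dz": 0.055, "roll": 0.07, "hand": 0}, {"dx": 0.4, "dy": 0.03, "dz": 0.09, "roll": 0.07, "hand": 0}, {"dx": 0.4, "dy": 0.03, "dz": 0.112, "roll": 0.07, "hand": 0}, {"dx": 0.4, "dy": 0.03, "dz": 0.112, "roll": 0.07, "hand": 0}]}}

```text
time: 18.78
ee_pos: [0.5637, 0.224, 0.2076]
tcp_rot: [-179.5, 0.2, 86.1]
wrist_force: [-1.6, -0.3, -0.4]
opening: -0.0
```

{"op": "drive_tool", "data": {"plan": [{"dx": 0, "dy": 0.004, "dz": 0, "roll": 0, "hand": 0}, {"dx": 0, "dy": 0.008, "dz": 0, "roll": 0, "hand": 0}, {"dx": 0, "dy": 0.012, "dz": 0, "roll": 0, "hand": 0}, {"dx": 0, "dy": 0.015, "dz": 0, "roll": 0, "hand": 0}, {"dx": 0, "dy": 0.018, "dz": 0, "roll": 0, "hand": 0}, {"dx": 0, "dy": 0.02, "dz": 0, "roll": 0, "hand": 0}]}}

```text
time: 19.28
ee_pos: [0.5864, 0.2216, 0.2145]
tcp_rot: [179.9, -0.0, 86.0]
wrist_force: [-0.9, 0.5, -0.1]
opening: 0.0004
```

{"op": "drive_tool", "data": {"plan": [{"dx": 0, "dy": 0.003, "dz": 0, "roll": 0, "hand": 0}, {"dx": 0, "dy": 0.006, "dz": 0, "roll": 0, "hand": 0}, {"dx": 0, "dy": 0.009, "dz": 0, "roll": 0, "hand": 0}, {"dx": 0, "dy": 0.011, "dz": 0, "roll": 0, "hand": 0}]}}

```text
time: 19.62
ee_pos: [0.5953, 0.2209, 0.2136]
tcp_rot: [-179.7, 0.0, 86.0]
wrist_force: [-22.8, 0.8, 11.2]
opening: -0.0002
```

{"op": "drive_tool", "data": {"plan": [{"dx": 0, "dy": -0.02, "dz": 0, "roll": 0, "hand": 0}, {"dx": 0, "dy": -0.04, "dz": -0.01, "roll": 0, "hand": 0}, {"dx": 0, "dy": -0.05, "dz": -0.045, "roll": 0, "hand": 0}, {"dx": -0.02, "dy": -0.05, "dz": -0.08, "roll": 0, "hand": 0.045}, {"dx": -0.05, "dy": -0.05, "dz": -0.108, "roll": 0, "hand": 0.045}, {"dx": -0.09, "dy": -0.05, "dz": -0.112, "roll": 0, "hand": 0.045}, {"dx": -0.13, "dy": -0.05, "dz": -0.112, "roll": 0, "hand": 0.045}, {"dx": -0.17, "dy": -0.05, "dz": -0.112, "roll": -0.02, "hand": 0.045}, {"dx": -0.21, "dy": -0.05, "dz": -0.112, "roll": -0.04, "hand": 0.045}, {"dx": -0.25, "dy": -0.05, "dz": -0.112, "roll": -0.06, "hand": 0.045}, {"dx": -0.29, "dy": -0.05, "dz": -0.112, "roll": -0.07, "hand": 0.045}, {"dx": -0.33, "dy": -0.05, "dz": -0.112, "roll": -0.07, "hand": 0.045}, {"dx": -0.37, "dy": -0.05, "dz": -0.112, "roll": -0.07, "hand": 0.045}, {"dx": -0.41, "dy": -0.05, "dz": -0.112, "roll": -0.07, "hand": 0.045}, {"dx": -0.45, "dy": -0.05, "dz": -0.112, "roll": -0.07, "hand": 0.045}, {"dx": -0.49, "dy": -0.05, "dz": -0.112, "roll": -0.07, "hand": 0.045}, {"dx": -0.52, "dy": -0.05, "dz": -0.112, "roll": -0.07, "hand": 0.045}, {"dx": -0.537, "dy": -0.05, "dz": -0.112, "roll": -0.07, "hand": 0.045}, {"dx": -0.537, "dy": -0.05, "dz": -0.112, "roll": -0.07, "hand": 0.045}]}}

```text
time: 21.2
ee_pos: [0.5086, -0.3147, 0.3251]
tcp_rot: [-180.0, 0.0, 89.8]
wrist_force: [0.9, 0.3, -0.0]
opening: 0.0448
```

```bash
python3 wh.py p8
python3 - <<'E'
import cv2
i=cv2.imread("pics/p8.png")
cv2.imwrite("pics/p8c.png",cv2.resize(i[430:600,40:260],None,fx=3,fy=3,interpolation=2))
E
```

```text
top crank px [349.7 210.5] 33 surf [ 0.5068 -0.3035  0.1244] ray z.1085 [ 0.5073 -0.303 ]
 handle sx [0.5895 0.5944 0.5991]
scene crank px [130.7 215.3] 89 surf [ 0.5173 -0.3116  0.1078] ray z.1085 [ 0.5169 -0.3112]
 handle sx [0.5906 0.5966 0.6025]
21.3 [ 0.5091 -0.3118  0.3254] [-180.    -0.    89.9] [-0.4 -0.2 -0.3] 0.045179781533419436
```

View pics/p8c.png

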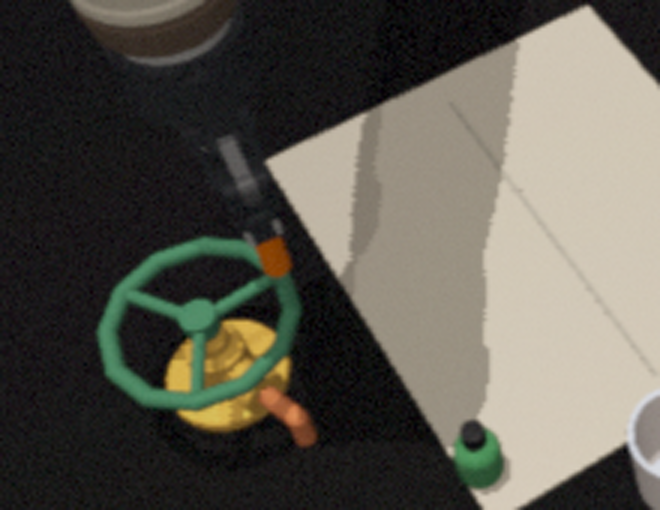

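The fingers hang directly over the orange crank at crop (272,258), and the push left the drawer handle unmoved (0 mm), so it is fully shut. Next I grip the crank.

{"op": "drive_tool", "data": {"plan": [{"dx": 0, "dy": 0, "dz": 0.02, "roll": 0, "hand": 0.045}, {"dx": 0, "dy": 0, "dz": 0.04, "roll": 0, "hand": 0.045}, {"dx": 0, "dy": 0, "dz": 0.055, "roll": 0, "hand": 0.045}, {"dx": 0, "dy": 0, "dz": 0.055, "roll": 0, "hand": 0.045}, {"dx": 0, "dy": 0, "dz": 0.055, "roll": 0, "hand": 0.0}, {"dx": 0, "dy": 0, "dz": 0.055, "roll": 0, "hand": 0.0}, {"dx": 0, "dy": 0, "dz": 0.055, "roll": 0, "hand": 0.0}, {"dx": 0, "dy": 0, "dz": 0.055, "roll": 0, "hand": 0.0}], "force": 25}}

```text
time: 21.97
ee_pos: [0.5096, -0.311, 0.2722]
tcp_rot: [179.9, 0.0, 90.0]
wrist_force: [-0.3, 3.3, 4.8]
opening: 0.0175
```

```bash
cat > arc.py <<'E'
# arc.py cx cy r a0(deg, None=from pose) step n : rows dx=dY, dy=dX for yaw 90 tool
import sys,numpy as np
from workcell import bot
o=bot.get_obs();p=o["ee_pos"]
cx,cy,r=map(float,sys.argv[1:4]);st=float(sys.argv[4]);n=int(sys.argv[5])
a0=np.degrees(np.arctan2(p[1]-cy,p[0]-cx))
print("t",o["time"],"pose",p.round(4),"yaw",o["tcp_rot"][2].round(1),"a0",a0.round(1),"rad",np.hypot(p[0]-cx,p[1]-cy).round(4),"F",o["wrist_force"].round(1),"open",o["opening"])
for k in range(1,n+1):
    a=np.radians(a0+st*k);print('%d: dx %.3f dy %.3f'%(k,cy+r*np.sin(a)-p[1],cx+r*np.cos(a)-p[0]),end='; ')
E
python3 arc.py .519 -.3705 .06 20 20
```

```text
t 21.9667 pose [ 0.5096 -0.311   0.2722] yaw 90.0 a0 99.0 rad 0.0603 F [-0.3  3.3  4.8] open 0.01751535483251498
1: dx -0.007 dy -0.020; 2: dx -0.020 dy -0.036; 3: dx -0.038 dy -0.047; 4: dx -0.058 dy -0.051; 5: dx -0.079 dy -0.047; 6: dx -0.097 dy -0.037; 7: dx -0.111 dy -0.022; 8: dx -0.118 dy -0.002; 9: dx -0.119 dy 0.019; 10: dx -0.112 dy 0.038; 11: dx -0.099 dy 0.055; 12: dx -0.081 dy 0.065; 13: dx -0.061 dy 0.069; 14: dx -0.040 dy 0.066; 15: dx -0.022 dy 0.056; 16: dx -0.008 dy 0.040; 17: dx -0.001 dy 0.021; 18: dx -0.000 dy 0.000; 19: dx -0.007 dy -0.020; 20: dx -0.020 dy -0.036;
```

{"op": "drive_tool", "data": {"plan": [{"dx": -0.002, "dy": -0.01, "dz": 0, "roll": 0, "hand": 0}, {"dx": -0.007, "dy": -0.02, "dz": 0, "roll": 0, "hand": 0}, {"dx": -0.02, "dy": -0.036, "dz": 0, "roll": 0, "hand": 0}, {"dx": -0.038, "dy": -0.047, "dz": 0, "roll": 0, "hand": 0}, {"dx": -0.058, "dy": -0.051, "dz": 0, "roll": 0, "hand": 0}, {"dx": -0.079, "dy": -0.047, "dz": 0, "roll": 0, "hand": 0}, {"dx": -0.097, "dy": -0.037, "dz": 0, "roll": 0, "hand": 0}, {"dx": -0.111, "dy": -0.022, "dz": 0, "roll": 0, "hand": 0}, {"dx": -0.118, "dy": -0.002, "dz": 0, "roll": 0, "hand": 0}], "force": 30}}

```text
time: 22.72
ee_pos: [0.5071, -0.43, 0.2722]
tcp_rot: [179.9, -0.1, 89.9]
wrist_force: [-0.8, 15.3, 9.5]
opening: 0.0172
```

```bash
python3 arc.py .519 -.3705 .06 20 3; python3 wh.py p9
```

```text
t 22.7167 pose [ 0.5071 -0.43    0.2722] yaw 89.9 a0 -101.3 rad 0.0607 F [-0.8 15.3  9.5] open 0.01724240757596833
1: dx 0.000 dy 0.021; 2: dx 0.007 dy 0.041; 3: dx 0.020 dy 0.057; top crank px [397.2 211.9] 37 surf [ 0.5049 -0.421   0.1213] ray z.1085 [ 0.5051 -0.4203]
 handle sx [0.5895 0.5945 0.5991]
 handle sx [0.5906 0.5966 0.6025]
22.8167 [ 0.5094 -0.4297  0.2722] [179.8   0.   90.1] [2.7 3.9 7.8] 0.017183122236934054
```

{"op": "drive_tool", "data": {"plan": [{"dx": -0.001, "dy": 0.021, "dz": 0, "roll": 0, "hand": 0}, {"dx": 0.006, "dy": 0.04, "dz": 0, "roll": 0, "hand": 0}, {"dx": 0.019, "dy": 0.057, "dz": 0, "roll": 0, "hand": 0}, {"dx": 0.037, "dy": 0.067, "dz": 0, "roll": 0, "hand": 0}, {"dx": 0.057, "dy": 0.071, "dz": 0, "roll": 0, "hand": 0}, {"dx": 0.078, "dy": 0.068, "dz": 0, "roll": 0, "hand": 0}, {"dx": 0.096, "dy": 0.058, "dz": 0, "roll": 0, "hand": 0}, {"dx": 0.11, "dy": 0.042, "dz": 0, "roll": 0, "hand": 0}, {"dx": 0.117, "dy": 0.023, "dz": 0, "roll": 0, "hand": 0}, {"dx": 0.118, "dy": 0.002, "dz": 0, "roll": 0, "hand": 0}, {"dx": 0.111, "dy": -0.018, "dz": 0, "roll": 0, "hand": 0}, {"dx": 0.098, "dy": -0.034, "dz": 0, "roll": 0, "hand": 0}, {"dx": 0.08, "dy": -0.045, "dz": 0, "roll": 0, "hand": 0}, {"dx": 0.06, "dy": -0.049, "dz": 0, "roll": 0, "hand": 0}, {"dx": 0.039, "dy": -0.045, "dz": 0, "roll": 0, "hand": 0}, {"dx": 0.021, "dy": -0.035, "dz": 0, "roll": 0, "hand": 0}, {"dx": 0.007, "dy": -0.02, "dz": 0, "roll": 0, "hand": 0}, {"dx": 0, "dy": 0, "dz": 0, "roll": 0, "hand": 0}]}}

```text
time: 24.32
ee_pos: [0.5071, -0.43, 0.2723]
tcp_rot: [179.9, -0.1, 89.9]
wrist_force: [0.2, 16.2, 9.6]
opening: 0.0169
```

{"op": "drive_tool", "data": {"plan": [{"dx": -0.001, "dy": 0.021, "dz": 0, "roll": 0, "hand": 0}, {"dx": 0.006, "dy": 0.04, "dz": 0, "roll": 0, "hand": 0}, {"dx": 0.019, "dy": 0.057, "dz": 0, "roll": 0, "hand": 0}, {"dx": 0.037, "dy": 0.067, "dz": 0, "roll": 0, "hand": 0}, {"dx": 0.057, "dy": 0.071, "dz": 0, "roll": 0, "hand": 0}, {"dx": 0.078, "dy": 0.068, "dz": 0, "roll": 0, "hand": 0}, {"dx": 0.096, "dy": 0.058, "dz": 0, "roll": 0, "hand": 0}, {"dx": 0.11, "dy": 0.042, "dz": 0, "roll": 0, "hand": 0}, {"dx": 0.117, "dy": 0.023, "dz": 0, "roll": 0, "hand": 0}, {"dx": 0.117, "dy": 0.023, "dz": 0, "roll": 0, "hand": 0}]}}

```text
time: 25.15
ee_pos: [0.5282, -0.3112, 0.2724]
tcp_rot: [180.0, 0.0, 90.0]
wrist_force: [-1.1, 6.1, 4.4]
opening: 0.0171
```

```bash
python3 arc.py .519 -.3705 .06 10 38
```

```text
t 25.15 pose [ 0.5282 -0.3112  0.2724] yaw 90.0 a0 81.2 rad 0.06 F [-1.1  6.1  4.4] open 0.01708533075841946
1: dx 0.001 dy -0.010; 2: dx -0.000 dy -0.021; 3: dx -0.003 dy -0.031; 4: dx -0.008 dy -0.040; 5: dx -0.014 dy -0.049; 6: dx -0.022 dy -0.056; 7: dx -0.030 dy -0.062; 8: dx -0.040 dy -0.066; 9: dx -0.050 dy -0.068; 10: dx -0.061 dy -0.069; 11: dx -0.071 dy -0.068; 12: dx -0.081 dy -0.065; 13: dx -0.090 dy -0.061; 14: dx -0.099 dy -0.054; 15: dx -0.106 dy -0.047; 16: dx -0.112 dy -0.038; 17: dx -0.116 dy -0.029; 18: dx -0.119 dy -0.018; 19: dx -0.119 dy -0.008; 20: dx -0.118 dy 0.002; 21: dx -0.115 dy 0.013; 22: dx -0.111 dy 0.022; 23: dx -0.104 dy 0.030; 24: dx -0.097 dy 0.038; 25: dx -0.088 dy 0.043; 26: dx -0.079 dy 0.048; 27: dx -0.068 dy 0.050; 28: dx -0.058 dy 0.051; 29: dx -0.048 dy 0.050; 30: dx -0.038 dy 0.047; 31: dx -0.028 dy 0.042; 32: dx -0.020 dy 0.036; 33: dx -0.013 dy 0.028; 34: dx -0.007 dy 0.020; 35: dx -0.002 dy 0.010; 36: dx 0.000 dy 0.000; 37: dx 0.001 dy -0.010; 38: dx -0.000 dy -0.021;
```

{"op": "drive_tool", "data": {"plan": [{"dx": 0.001, "dy": -0.01, "dz": 0, "roll": 0, "hand": 0}, {"dx": 0, "dy": -0.021, "dz": 0, "roll": 0, "hand": 0}, {"dx": 0, "dy": -0.021, "dz": 0, "roll": 0, "hand": 0}]}}

```text
time: 25.4
ee_pos: [0.5081, -0.3117, 0.2723]
tcp_rot: [179.9, -0.1, 90.0]
wrist_force: [-3.9, 9.0, 9.9]
opening: 0.0171
```

{"op": "drive_tool", "data": {"plan": [{"dx": -0.001, "dy": -0.005, "dz": 0, "roll": 0, "hand": 0}, {"dx": -0.003, "dy": -0.01, "dz": 0, "roll": 0, "hand": 0}, {"dx": -0.003, "dy": -0.01, "dz": 0, "roll": 0, "hand": 0}]}}

```text
time: 25.65
ee_pos: [0.4985, -0.3146, 0.2723]
tcp_rot: [180.0, -0.1, 90.0]
wrist_force: [-6.5, 11.6, 11.2]
opening: 0.0166
```

{"op": "drive_tool", "data": {"plan": [{"dx": -0.002, "dy": -0.005, "dz": 0, "roll": 0, "hand": 0}, {"dx": -0.005, "dy": -0.009, "dz": 0, "roll": 0, "hand": 0}, {"dx": -0.005, "dy": -0.009, "dz": 0, "roll": 0, "hand": 0}]}}

```text
time: 25.9
ee_pos: [0.4891, -0.3193, 0.2723]
tcp_rot: [-180.0, -0.2, 90.0]
wrist_force: [-9.1, 13.9, 13.3]
opening: 0.0172
```

```bash
python3 -c "
from workcell import bot
o=bot.get_obs();print(o['ee_pos'],o['wrist_force'])"
```

```text
[ 0.4891326  -0.31927381  0.27232173] [-9.10745112 13.91655444 13.34667015]
```

{"op": "drive_tool", "data": {"plan": [{"dx": -0.003, "dy": -0.005, "dz": 0, "roll": 0, "hand": 0}, {"dx": -0.006, "dy": -0.009, "dz": 0, "roll": 0, "hand": 0}, {"dx": -0.009, "dy": -0.012, "dz": 0, "roll": 0, "hand": 0}]}}

```text
time: 26.15
ee_pos: [0.4772, -0.3282, 0.2723]
tcp_rot: [-179.9, -0.2, 90.0]
wrist_force: [-9.6, 13.8, 14.7]
opening: 0.0169
```

{"op": "drive_tool", "data": {"plan": [{"dx": -0.006, "dy": -0.006, "dz": 0, "roll": 0, "hand": 0}, {"dx": -0.012, "dy": -0.01, "dz": 0, "roll": 0, "hand": 0}, {"dx": -0.012, "dy": -0.01, "dz": 0, "roll": 0, "hand": 0}]}}

```text
time: 26.4
ee_pos: [0.4667, -0.3417, 0.2723]
tcp_rot: [-179.9, -0.0, 89.9]
wrist_force: [-13.4, 5.1, 14.0]
opening: 0.0173
```

{"op": "drive_tool", "data": {"plan": [{"dx": -0.009, "dy": -0.004, "dz": 0, "roll": 0, "hand": 0}, {"dx": -0.019, "dy": -0.007, "dz": 0, "roll": 0, "hand": 0}, {"dx": -0.019, "dy": -0.007, "dz": 0, "roll": 0, "hand": 0}]}}

```text
time: 26.65
ee_pos: [0.4598, -0.3617, 0.2723]
tcp_rot: [-179.9, 0.1, 89.9]
wrist_force: [-10.4, -1.1, 11.5]
opening: 0.017
```

{"op": "drive_tool", "data": {"plan": [{"dx": -0.01, "dy": -0.001, "dz": 0, "roll": 0, "hand": 0}, {"dx": -0.02, "dy": 0, "dz": 0, "roll": 0, "hand": 0}, {"dx": -0.02, "dy": 0, "dz": 0, "roll": 0, "hand": 0}]}}

```text
time: 26.9
ee_pos: [0.4603, -0.3822, 0.2723]
tcp_rot: [-180.0, 0.2, 89.9]
wrist_force: [-7.7, -4.1, 9.6]
opening: 0.0166
```

{"op": "drive_tool", "data": {"plan": [{"dx": -0.009, "dy": 0.002, "dz": 0, "roll": 0, "hand": 0}, {"dx": -0.018, "dy": 0.007, "dz": 0, "roll": 0, "hand": 0}, {"dx": -0.018, "dy": 0.007, "dz": 0, "roll": 0, "hand": 0}]}}

```text
time: 27.15
ee_pos: [0.4677, -0.4006, 0.2724]
tcp_rot: [-180.0, 0.3, 89.9]
wrist_force: [-6.7, -5.7, 7.8]
opening: 0.017
```

{"op": "drive_tool", "data": {"plan": [{"dx": -0.006, "dy": 0.004, "dz": 0, "roll": 0, "hand": 0}, {"dx": -0.012, "dy": 0.009, "dz": 0, "roll": 0, "hand": 0}, {"dx": -0.012, "dy": 0.009, "dz": 0, "roll": 0, "hand": 0}]}}

```text
time: 27.4
ee_pos: [0.477, -0.4124, 0.2724]
tcp_rot: [180.0, 0.3, 89.9]
wrist_force: [-4.6, -8.2, 7.1]
opening: 0.0172
```

{"op": "drive_tool", "data": {"plan": [{"dx": -0.004, "dy": 0.005, "dz": 0, "roll": 0, "hand": 0}, {"dx": -0.008, "dy": 0.01, "dz": 0, "roll": 0, "hand": 0}, {"dx": -0.008, "dy": 0.01, "dz": 0, "roll": 0, "hand": 0}]}}

```text
time: 27.65
ee_pos: [0.4871, -0.4203, 0.2725]
tcp_rot: [180.0, 0.3, 89.9]
wrist_force: [-2.4, -9.3, 5.8]
opening: 0.0173
```

{"op": "drive_tool", "data": {"plan": [{"dx": -0.003, "dy": 0.005, "dz": 0, "roll": 0, "hand": 0}, {"dx": -0.006, "dy": 0.01, "dz": 0, "roll": 0, "hand": 0}, {"dx": -0.006, "dy": 0.01, "dz": 0, "roll": 0, "hand": 0}]}}

```text
time: 27.9
ee_pos: [0.4975, -0.4258, 0.2724]
tcp_rot: [179.9, 0.2, 89.9]
wrist_force: [0.1, -5.9, 5.3]
opening: 0.0172
```

{"op": "drive_tool", "data": {"plan": [{"dx": -0.002, "dy": 0.005, "dz": 0, "roll": 0, "hand": 0}, {"dx": -0.004, "dy": 0.011, "dz": 0, "roll": 0, "hand": 0}, {"dx": -0.004, "dy": 0.011, "dz": 0, "roll": 0, "hand": 0}]}}

```text
time: 28.15
ee_pos: [0.5089, -0.4292, 0.2724]
tcp_rot: [179.9, 0.1, 90.0]
wrist_force: [1.4, -0.6, 8.3]
opening: 0.0169
```

{"op": "drive_tool", "data": {"plan": [{"dx": -0.001, "dy": 0.006, "dz": 0, "roll": 0, "hand": 0}, {"dx": -0.001, "dy": 0.012, "dz": 0, "roll": 0, "hand": 0}, {"dx": -0.001, "dy": 0.012, "dz": 0, "roll": 0, "hand": 0}]}}

```text
time: 28.4
ee_pos: [0.521, -0.4299, 0.2724]
tcp_rot: [179.9, 0.1, 90.0]
wrist_force: [2.0, -1.3, 6.8]
opening: 0.0168
```

{"op": "drive_tool", "data": {"plan": [{"dx": 0, "dy": 0.006, "dz": 0, "roll": 0, "hand": 0}, {"dx": 0.001, "dy": 0.012, "dz": 0, "roll": 0, "hand": 0}, {"dx": 0.001, "dy": 0.012, "dz": 0, "roll": 0, "hand": 0}]}}

```text
time: 28.65
ee_pos: [0.533, -0.4284, 0.2724]
tcp_rot: [179.9, 0.1, 90.0]
wrist_force: [1.2, 2.7, 7.3]
opening: 0.017
```

{"op": "drive_tool", "data": {"plan": [{"dx": 0.002, "dy": 0.006, "dz": 0, "roll": 0, "hand": 0}, {"dx": 0.004, "dy": 0.011, "dz": 0, "roll": 0, "hand": 0}, {"dx": 0.004, "dy": 0.011, "dz": 0, "roll": 0, "hand": 0}]}}

```text
time: 28.9
ee_pos: [0.544, -0.4244, 0.2724]
tcp_rot: [179.9, 0.1, 90.0]
wrist_force: [0.3, 2.2, 7.4]
opening: 0.0171
```

{"op": "drive_tool", "data": {"plan": [{"dx": 0.003, "dy": 0.006, "dz": 0, "roll": 0, "hand": 0}, {"dx": 0.006, "dy": 0.011, "dz": 0, "roll": 0, "hand": 0}, {"dx": 0.006, "dy": 0.011, "dz": 0, "roll": 0, "hand": 0}]}}

```text
time: 29.15
ee_pos: [0.5548, -0.4181, 0.2724]
tcp_rot: [179.9, 0.1, 90.0]
wrist_force: [0.0, 2.7, 8.2]
opening: 0.0168
```

{"op": "drive_tool", "data": {"plan": [{"dx": 0.004, "dy": 0.006, "dz": 0, "roll": 0, "hand": 0}, {"dx": 0.009, "dy": 0.01, "dz": 0, "roll": 0, "hand": 0}, {"dx": 0.009, "dy": 0.01, "dz": 0, "roll": 0, "hand": 0}]}}

```text
time: 29.4
ee_pos: [0.5646, -0.4088, 0.2724]
tcp_rot: [179.9, 0.0, 90.0]
wrist_force: [-1.6, 4.5, 7.9]
opening: 0.017
```

{"op": "drive_tool", "data": {"plan": [{"dx": 0.007, "dy": 0.005, "dz": 0, "roll": 0, "hand": 0}, {"dx": 0.014, "dy": 0.009, "dz": 0, "roll": 0, "hand": 0}, {"dx": 0.014, "dy": 0.009, "dz": 0, "roll": 0, "hand": 0}]}}

```text
time: 29.65
ee_pos: [0.5735, -0.3947, 0.2724]
tcp_rot: [180.0, 0.0, 90.0]
wrist_force: [-3.4, 2.7, 7.9]
opening: 0.0169
```

{"op": "drive_tool", "data": {"plan": [{"dx": 0.01, "dy": 0.004, "dz": 0, "roll": 0, "hand": 0}, {"dx": 0.02, "dy": 0.006, "dz": 0, "roll": 0, "hand": 0}, {"dx": 0.02, "dy": 0.006, "dz": 0, "roll": 0, "hand": 0}]}}

```text
time: 29.9
ee_pos: [0.5789, -0.3745, 0.2723]
tcp_rot: [-180.0, 0.1, 90.0]
wrist_force: [-7.2, 2.6, 9.7]
opening: 0.017
```

{"op": "drive_tool", "data": {"plan": [{"dx": 0.009, "dy": 0, "dz": 0, "roll": 0, "hand": 0}, {"dx": 0.018, "dy": -0.002, "dz": 0, "roll": 0, "hand": 0}, {"dx": 0.018, "dy": -0.002, "dz": 0, "roll": 0, "hand": 0}]}}

```text
time: 30.15
ee_pos: [0.5771, -0.3568, 0.2724]
tcp_rot: [179.9, 0.1, 90.0]
wrist_force: [-2.3, 1.2, 7.6]
opening: 0.0169
```

{"op": "drive_tool", "data": {"plan": [{"dx": 0.008, "dy": -0.002, "dz": 0, "roll": 0, "hand": 0}, {"dx": 0.016, "dy": -0.006, "dz": 0, "roll": 0, "hand": 0}, {"dx": 0.016, "dy": -0.006, "dz": 0, "roll": 0, "hand": 0}]}}

```text
time: 30.4
ee_pos: [0.5725, -0.3431, 0.2726]
tcp_rot: [179.6, 0.5, 89.9]
wrist_force: [10.5, -13.7, 0.2]
opening: 0.0169
```

Force turned against the motion and the pose lags, so this is likely the stop. A small extra push should confirm it.

{"op": "drive_tool", "data": {"plan": [{"dx": 0.002, "dy": -0.001, "dz": 0, "roll": 0, "hand": 0}, {"dx": 0.003, "dy": -0.002, "dz": 0, "roll": 0, "hand": 0}, {"dx": 0.003, "dy": -0.002, "dz": 0, "roll": 0, "hand": 0}]}}

```text
time: 30.65
ee_pos: [0.5717, -0.3421, 0.2727]
tcp_rot: [179.4, 0.6, 89.9]
wrist_force: [21.1, -26.4, -5.7]
opening: 0.0172
```

```bash
python3 wh.py p10; python3 arc.py .519 -.3705 .06 -15 8
```

```text
handle sx [0.5895 0.5945 0.5991]
 handle sx [0.5906 0.5966 0.6027]
30.75 [ 0.5717 -0.3421  0.2727] [179.4   0.6  89.9] [ 20.5 -25.2  -6.2] 0.016997079817318014
t 30.75 pose [ 0.5717 -0.3421  0.2727] yaw 89.9 a0 28.3 rad 0.0599 F [ 20.5 -25.2  -6.2] open 0.016997079817318014
1: dx -0.015 dy 0.006; 2: dx -0.030 dy 0.007; 3: dx -0.046 dy 0.005; 4: dx -0.060 dy -0.002; 5: dx -0.072 dy -0.012; 6: dx -0.081 dy -0.024; 7: dx -0.087 dy -0.039; 8: dx -0.088 dy -0.055;
```

It is a firm stop: 33 N tangential with hardly any motion, crank at about 25–26°. Now I back off 90° to about −65°.

{"op": "drive_tool", "data": {"plan": [{"dx": -0.01, "dy": 0.005, "dz": 0, "roll": 0, "hand": 0}, {"dx": -0.022, "dy": 0.008, "dz": 0, "roll": 0, "hand": 0}, {"dx": -0.037, "dy": 0.0085, "dz": 0, "roll": 0, "hand": 0}, {"dx": -0.053, "dy": 0.005, "dz": 0, "roll": 0, "hand": 0}, {"dx": -0.067, "dy": -0.002, "dz": 0, "roll": 0, "hand": 0}, {"dx": -0.078, "dy": -0.013, "dz": 0, "roll": 0, "hand": 0}, {"dx": -0.0835, "dy": -0.02, "dz": 0, "roll": 0, "hand": 0}, {"dx": -0.0866, "dy": -0.026, "dz": 0, "roll": 0, "hand": 0}, {"dx": -0.0866, "dy": -0.026, "dz": 0, "roll": 0, "hand": 0}, {"dx": -0.0866, "dy": -0.026, "dz": 0, "roll": 0, "hand": 0}]}}

```text
time: 31.58
ee_pos: [0.5423, -0.4239, 0.2726]
tcp_rot: [-180.0, -0.2, 90.0]
wrist_force: [-7.9, 14.5, 14.3]
opening: 0.0167
```

{"op": "drive_tool", "data": {"plan": [{"dx": 0.001, "dy": -0.0005, "dz": 0, "roll": 0, "hand": 0}, {"dx": 0.001, "dy": -0.0005, "dz": 0, "roll": 0, "hand": 0.045}, {"dx": 0.001, "dy": -0.0005, "dz": 0, "roll": 0, "hand": 0.045}, {"dx": 0.001, "dy": -0.0005, "dz": 0, "roll": 0, "hand": 0.045}, {"dx": 0.001, "dy": -0.0005, "dz": -0.03, "roll": 0, "hand": 0.045}, {"dx": 0.001, "dy": -0.0005, "dz": -0.065, "roll": 0, "hand": 0.045}, {"dx": 0.02, "dy": -0.02, "dz": -0.1, "roll": 0, "hand": 0.045}, {"dx": 0.05, "dy": -0.05, "dz": -0.11, "roll": 0, "hand": 0.045}, {"dx": 0.08, "dy": -0.08, "dz": -0.11, "roll": 0, "hand": 0.045}, {"dx": 0.11, "dy": -0.11, "dz": -0.11, "roll": 0, "hand": 0.045}, {"dx": 0.15, "dy": -0.13, "dz": -0.11, "roll": 0, "hand": 0.045}, {"dx": 0.19, "dy": -0.15, "dz": -0.11, "roll": 0, "hand": 0.045}, {"dx": 0.23, "dy": -0.17, "dz": -0.11, "roll": 0, "hand": 0.045}, {"dx": 0.27, "dy": -0.17, "dz": -0.11, "roll": 0, "hand": 0.045}, {"dx": 0.31, "dy": -0.17, "dz": -0.11, "roll": 0, "hand": 0.045}, {"dx": 0.31, "dy": -0.17, "dz": -0.11, "roll": 0, "hand": 0.045}]}}

```text
time: 32.92
ee_pos: [0.3722, -0.1114, 0.3813]
tcp_rot: [179.9, -0.0, 90.1]
wrist_force: [0.9, -0.5, 0.5]
opening: 0.045
```

```bash
python3 wh.py p11
python3 - <<'E'
from h import *
c=bot.camera("top");print(jars(c))
E
```

```text
top crank px [396.8 197.6] 49 surf [ 0.5405 -0.4187  0.1268] ray z.1085 [ 0.5402 -0.4183]
 handle sx [0.5895 0.5944 0.599 ]
scene crank px [ 72.5 242.9] 8 surf [ 0.5367 -0.4252  0.1307] ray z.1085 [ 0.5368 -0.4258]
scene crank px [ 78.7 253. ] 117 surf [ 0.5496 -0.4244  0.111 ] ray z.1085 [ 0.5493 -0.4245]
 handle sx [0.5906 0.5966 0.6025]
33.0167 [ 0.3732 -0.1133  0.3812] [179.9   0.   90.2] [ 0.  -1.7  0.1] 0.04525448776161938
[([0.6172, 0.222], [148.0, 168.1], 226)]
```

View pics/p11.png

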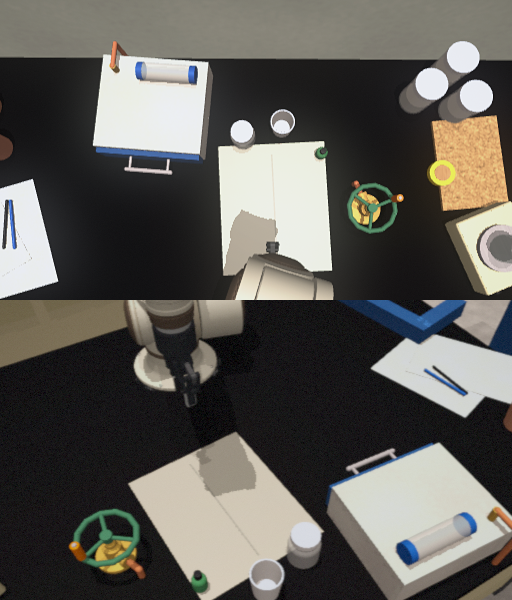

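The drawer is shut, the newspaper is empty and the bystanders are where they were. The crank is at scene (79,553 in the stack), about −66°, a quarter turn back from the stop. The arm touches nothing.

```bash
python3 -c "
from workcell import bot
print(bot.job_done())"
```

```text
the job is handed in; nothing more can be done
None
```

The job is done and handed in after about 33 s of robot time; no verdict was reported.

- **Jars:** two amber jars were on the bench. I pulled the drawer out until it stopped (56 N on the wrist) and stood both jars on its floor. Both cameras showed them upright before I closed the drawer; with the drawer shut I could not see them again.
- **Drawer:** I pushed it to its shut stop, with 43 N resistance. Afterwards the cameras put the handle's travel at about 179.5 mm instead of 182 mm. I pushed again with closed fingers (23 N) and the handle did not move. The shortfall most likely means the drawer settled 2 to 3 mm back from its outer stop when I let go of the handle there.
- **Handwheel:** I cranked it about 1007° anticlockwise until it hit a firm stop (33 N against the motion), with the crank at about 25–26°. I then backed it off to about −66°, which is 91° give or take 2°. After release the cameras agreed with the arm's reading.
- **Bystanders:** the stock jar, cup and vial stand where they were in the last pictures, and the arm was clear of everything.

I never saw a jar knocked aside. The 56 N and 43 N readings came from the fingers gripping the handle against its stops, not from the arm or gripper body.

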